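Clamp up loose battens in a hydraulic bed

TASK

Get the loose square wooden battens (there may be two, three or four) clamped up: first lift the tape measure out of the hydraulic clamping bed and stand it upright on the bare bench top, then lay every batten in the bed, crosswise, pushed up flush to the fence and to one another so that no gap is left. Only then pump the lever with full strokes, right down and right back up, until the sprung pad bears on the battens and is plainly squeezed back on its springs; leave the lever up, and leave the other things on the bench where they are.

Things in the scene. Friction and masses are not known exactly. Their poses are not given: they have to be found in the camera images.
- press: clamping bed, fixed: base plate 440 x 148 x 12 mm, origin centre of underside; x from pump end to fence (about the robot's right), z up. Bed: the plate's top (12 mm up) from fence to pad. Low strips beside it: inner faces y = -66, +66 mm, tops 30 mm up. Battens lie with long side along y, centred within 30 mm, a long side to the fence
- fence_face (a point): middle of the foot of the fence's face, which looks to the press's -x (at press x = +195 mm, 12 mm above the bench); fence 140 mm wide, 20 mm thick, its top 57 mm above the bench
- pad_face (a point): centre of the face of the sprung pad on the ram's nose, which looks to the press's +x. Pad 90 mm wide (press y), 28 mm high, 30 mm above the bench, top at 44 mm. At rest 200 mm from the fence
- pad (a joint): how far the pad is pushed back on its springs, m: 0 free, up to 0.030. Preloaded with about 5 N, about 17 N at the end. It must read at least 0.005 at the end; more does no harm, but once it is fully back the lever goes solid: do not force it
- ram (a joint): how far the ram has come forward, m: 0 at the start, up to 0.18. Only full lever strokes move it: about 20 mm a stroke; short ones do nothing. It holds its place (22 N friction) and the lever cannot draw it back
- lever (a joint): angle of the pump lever, rad: 0 at rest (up, leaning 42 degrees over the cylinder towards the fence), 0.85 right down. A spring always brings it back up when let go. A full stroke goes beyond 0.75 and back below 0.08. The handle takes 3 to 15 N
- lever_pivot (a point): the lever's hinge axis (parallel to the press's y axis), 115 mm above the bench
- lever_grip (a point): centre of the lever's cross handle: a round rubber bar 22 mm thick and 90 mm long along the press's y axis, 140 mm from the pivot; 209 mm above the bench when up, 99 mm when down. The lever's shaft (14 mm) meets its middle from the pump side. Press it from above, or pinch it beside the shaft; it moves on an arc about the pivot, towards the fence as it goes down
- batten_1: loose square batten of light wood (two to four of the four are there), 30 x 30 mm, 110 mm long (its y), 0.07 to 0.11 kg, all alike; origin at its centre, 15 mm above what it lies on; which way round or up does not matter
- batten_2: loose square batten of light wood (two to four of the four are there), 30 x 30 mm, 110 mm long (its y), 0.07 to 0.11 kg, all alike; origin at its centre, 15 mm above what it lies on; which way round or up does not matter
- batten_3: loose square batten of light wood (two to four of the four are there), 30 x 30 mm, 110 mm long (its y), 0.07 to 0.11 kg, all alike; origin at its centre, 15 mm above what it lies on; which way round or up does not matter
- batten_4: loose square batten of light wood (two to four of the four are there), 30 x 30 mm, 110 mm long (its y), 0.07 to 0.11 kg, all alike; origin at its centre, 15 mm above what it lies on; which way round or up does not matter
- tape_measure: pocket tape measure, about 38 mm wide (its x), 82 mm long (its y; the case reaches from y = -27 to +41 mm), 59 mm high, 0.2 kg; origin under it, standing in the bed at the start; it shall stand upright on the bare bench top outside the bed
- screw_tin: bystander: open tin, 64 mm across, 50 mm high; origin at the centre of its underside
- tape_roll: bystander: roll of tape lying flat, 72 mm across, 26 mm high; origin under its centre
- oil_bottle: bystander: small bottle, 44 mm across, 120 mm high; origin under its centre
- cleaner_bottle: bystander: bottle, 54 mm across, 130 mm high; origin under its centre
- coupling_black: bystander: black pipe coupling standing on end, 54 mm across, 60 mm high; origin under its centre
- tee_grey: bystander: grey pipe tee, 67 x 92 x 42 mm; origin under its middle
Not all that is in view belongs to the job. Leave any blue look-alike of the tape_measure alone.

How it is judged (in metres and radians):
On the way, in this order (a step that is already met when the one before it is completed fails the run):
1. with the ram not yet pumped and the tape measure upright on the bench, every batten lies in the bed, butted to the fence and its neighbours (gaps at most about 2 mm) (y of batten_1 in the frame of press between -0.03 and 0.03 m and z of batten_1 in the frame of press between 0.022 and 0.032 m and angle between the y axis of each of batten_1, batten_2, batten_3, batten_4 and the y axis of press, either way round below 0.1 rad and (x of batten_1 in the frame of press between 0.177 and 0.1825 m or x of batten_1 in the frame of press between 0.145 and 0.1525 m or x of batten_1 in the frame of press between 0.113 and 0.1225 m or x of batten_1 in the frame of press between 0.081 and 0.0925 m) and y of batten_2 in the frame of press between -0.03 and 0.03 m and z of batten_2 in the frame of press between 0.022 and 0.032 m and (x of batten_2 in the frame of press between 0.177 and 0.1825 m or x of batten_2 in the frame of press between 0.145 and 0.1525 m or x of batten_2 in the frame of press between 0.113 and 0.1225 m or x of batten_2 in the frame of press between 0.081 and 0.0925 m) and y of batten_3 in the frame of press between -0.03 and 0.03 m and z of batten_3 in the frame of press between 0.022 and 0.032 m and (x of batten_3 in the frame of press between 0.177 and 0.1825 m or x of batten_3 in the frame of press between 0.145 and 0.1525 m or x of batten_3 in the frame of press between 0.113 and 0.1225 m or x of batten_3 in the frame of press between 0.081 and 0.0925 m) and y of batten_4 in the frame of press between -0.03 and 0.03 m and z of batten_4 in the frame of press between 0.022 and 0.032 m and (x of batten_4 in the frame of press between 0.177 and 0.1825 m or x of batten_4 in the frame of press between 0.145 and 0.1525 m or x of batten_4 in the frame of press between 0.113 and 0.1225 m or x of batten_4 in the frame of press between 0.081 and 0.0925 m) and height (world z) of tape_measure below 0.008 m and angle between tape_measure's own z axis and vertical below 0.2 rad and value of joint ram below 0.01 m), for 0.2 s.
2. first full stroke: lever right down (value of joint lever above 0.75 rad).
3. first full stroke: lever right back up (value of joint lever below 0.08 rad).
4. second full stroke: lever right down (value of joint lever above 0.75 rad).
5. second full stroke: lever right back up (value of joint lever below 0.08 rad).
6. third full stroke: lever right down (value of joint lever above 0.75 rad).
7. third full stroke: lever right back up (value of joint lever below 0.08 rad).
8. the pad is squeezed back on its springs by at least 5 mm (value of joint pad above 0.005 m), for 0.2 s.
At the end, for the whole second after the job is handed in: every batten present lies in the bed, square (0.1 rad) and centred (30 mm), butted to fence and neighbours (about 2 mm each); pad squeezed back at least 5 mm; lever up (below 0.08 rad); tape measure upright on the bench top outside the bed; all at rest (y of batten_1 in the frame of press between -0.03 and 0.03 m and z of batten_1 in the frame of press between 0.022 and 0.032 m and angle between the y axis of each of batten_1, batten_2, batten_3, batten_4 and the y axis of press, either way round below 0.1 rad and (x of batten_1 in the frame of press between 0.1775 and 0.1825 m or x of batten_1 in the frame of press between 0.146 and 0.1525 m or x of batten_1 in the frame of press between 0.1145 and 0.1225 m or x of batten_1 in the frame of press between 0.083 and 0.0925 m) and y of batten_2 in the frame of press between -0.03 and 0.03 m and z of batten_2 in the frame of press between 0.022 and 0.032 m and (x of batten_2 in the frame of press between 0.1775 and 0.1825 m or x of batten_2 in the frame of press between 0.146 and 0.1525 m or x of batten_2 in the frame of press between 0.1145 and 0.1225 m or x of batten_2 in the frame of press between 0.083 and 0.0925 m) and y of batten_3 in the frame of press between -0.03 and 0.03 m and z of batten_3 in the frame of press between 0.022 and 0.032 m and (x of batten_3 in the frame of press between 0.1775 and 0.1825 m or x of batten_3 in the frame of press between 0.146 and 0.1525 m or x of batten_3 in the frame of press between 0.1145 and 0.1225 m or x of batten_3 in the frame of press between 0.083 and 0.0925 m) and y of batten_4 in the frame of press between -0.03 and 0.03 m and z of batten_4 in the frame of press between 0.022 and 0.032 m and (x of batten_4 in the frame of press between 0.1775 and 0.1825 m or x of batten_4 in the frame of press between 0.146 and 0.1525 m or x of batten_4 in the frame of press between 0.1145 and 0.1225 m or x of batten_4 in the frame of press between 0.083 and 0.0925 m) and height (world z) of tape_measure between -0.01 and 0.008 m and angle between tape_measure's own z axis and vertical below 0.2 rad and linear speed of each of tape_measure, batten_1, batten_2, batten_3, batten_4 below 0.02 m/s and value of joint pad above 0.005 m and value of joint lever below 0.08 rad); the robot touches nothing.
It fails at once if a bystander is shoved by more than 30 mm (distance of any of screw_tin, tape_roll, oil_bottle, cleaner_bottle, coupling_black, tee_grey from where it was at the start of the episode above 0.03 m).
Of batten_1, batten_2, batten_3, batten_4 only 2 to 4 are there at a start; the rules pass over those that are not, and their reading is None.
At some moment in a run one of batten_1, batten_2, batten_3, batten_4 may be knocked a few centimetres aside while the robot is not near it.
Once in a run the grip may slacken for a moment while it holds something.
It also fails if it takes over 210 s, if anything falls off the work surface, if the arm or the gripper's body presses on something with over 40 N, if the wrist force passes 120 N, or if a joint passes its speed limit or range.

ROBOT

A 6-joint arm with a two-finger parallel gripper is mounted at the origin on a cart in front of the work surface, level with it; the furniture and walls round the work are solid. World frame = base frame: x ahead of the robot, y to its left, z up, the work surface at z = 0. Lengths are in mm, angles in rad, forces in N, time in s.
With the tool pointing down it reaches from about 250 to 725 mm from the base axis. Payload 4 kg.
Tool frame: the origin (TCP) lies midway between the tips of the shut fingers; the grasp point (between the pads) lies 19 mm behind it; z points along the fingers, y is the line along which they close (so a half turn about z gives the same grasp; the last joint's range is limited). The gripper opens to 85 mm and grips with 20 to 120 N. Pads are 22 mm wide; open, the fingers measure 114 mm over their backs; the gripper's body (76 mm by 85 mm) begins 54 mm behind the grasp point. The pads swing forward as they close: fully open they stand 13 mm farther back than shut.
Start: joints at [-1.188, 0.241, 0.005, 1.335, 0, 1.571], TCP at [186.758, -463.811, 231.306] pointing down, gripper open.
Joint ranges: [-2.72, 2.72], [-1.05, 1.87], [-1.09, 1.28], [-1.99, 2.15], [-1.42, 1.44], [-3.14, 3.14]. Speed limits (rad/s): [2.79, 2.79, 3.14, 3.14, 3.14, 3.14].

INTERFACE

Orientations are given as a unit quaternion [x, y, z, w].
In Python, from bench import read_state, camera, camera_model, close_job gives the robot as it stands.
- The arm moves only by the shell command python3 -m pendant 'ROWS' [FORCE]. ROWS is JSON, one flat list of numbers, 7 for each row, row after row: the shift along the world's x, y, z in m, then the turn, a rotation vector about the world's x, y, z in units of 5 degrees (1.0 is 5 degrees), then the opening, from -1 (shut) to 1 (fully open). A call has 1 to 12 rows; each row shifts and turns the commanded pose from where the row before left it; what a row does not reach is not made up. A row lasts 1/12 s, in which the tool goes at most 41.7 mm and 7.16 degrees, less where a joint would pass 70% of its speed; a pose out of reach is approached as far as the arm can. A call with a gripper value outside its range is refused whole. The fingers move at their own pace and stop on an object; FORCE is the grip in N (left out, the last holds). Time passes only in rows, so rows that do not move let the fingers close. It gives the time, the measured TCP pose, the force, the opening and the grip force at its end, in the units of the state.
- read_state(): the state, without advancing time (a new reading comes with each control period).
- camera(name): name is "side" or "top" or "wrist"; returns the picture (400x640x3 uint8, red, green, blue); there is no depth.
- camera_model(name): a dict with "fx", "fy", "cx", "cy" (pixels), "origin" and "rotation" of the camera in the world; the wrist camera has in their place "hand_eye" (4x4, takes a point from camera to tool coordinates, whose origin is the TCP and whose axes are the flange's). Camera axes: x right, y down, z forward; pixel columns grow to the right and rows downward; lengths in mm; the calibration is good to about 2 mm. A picture is of the moment at which its call begins: read the wrist's pose just before it. camera_model takes no time and is no camera call.
- close_job(): hands the job in; it is judged then, once.
The state is a dict: "time": time; "qpos": joint angles; "qvel": joint speeds; "joint_efforts": joint torques, N m; "tcp_pos": TCP position; "orientation": TCP orientation; "force": force on the tool from outside, world axes, zero at the start; "torque": the same for the moment, N m; "gripper_width": finger opening in mm; "grasp_force": force on a finger pad.
Only numpy, scipy, OpenCV 4.12 (cv2) and the standard library are available. Lean on these libraries where they do the work, as an engineer would, in place of code of your own. Each camera call takes 0.05 s, during which the arm holds its last target. There are 200 camera calls.

## Working session

There is one attempt and no reset: what is moved stays moved. The work goes in short steps, Python scripts to look and compute and a shell command to move; the robot and the scene stay as the last step left them, time stands still between calls to the robot, and variables do not carry over. Pictures are saved under pics/ and viewed, at most 14 in all, crops included, and the job is handed in when it is done.

```bash
mkdir -p pics; ls; python3 - <<'E'
from bench import *
import cv2
for n in("top","side"):
    cv2.imwrite(f"pics/{n}0.png",camera(n)[:,:,::-1]); m=camera_model(n); print(n,m)
print(camera_model("wrist")); print(read_state())
E
```

```text
pics
top {'fx': 375.10837235586484, 'fy': 375.10837235586484, 'cx': 322.72675134456256, 'cy': 198.80565679675738, 'origin': array([ 323.73514984,  -74.50186909, 1612.3851366 ]), 'rotation': array([ 0.71381547, -0.69404405,  0.07111106, -0.06093899])}
side {'fx': 394.004236431997, 'fy': 394.004236431997, 'cx': 325.1630220349078, 'cy': 198.55806435492784, 'origin': array([ 211.60123026, 1029.84325598,  907.10856404]), 'rotation': array([-0.1523605 ,  0.86389673, -0.47262574,  0.08422368])}
{'fx': 345.76845146330544, 'fy': 345.76845146330544, 'cx': 317.21700914627564, 'cy': 201.53803344299376, 'hand_eye': array([[ 3.24949336e-04, -9.48497000e-01, -3.16785946e-01,
         8.10529193e+01],
       [ 9.99999905e-01,  4.00224542e-04, -1.72553337e-04,
        -4.92224768e-01],
       [ 2.90451833e-04, -3.16785859e-01,  9.48497040e-01,
        -1.41840374e+02],
       [ 0.00000000e+00,  0.00000000e+00,  0.00000000e+00,
         1.00000000e+00]])}
{'time': 0.1, 'qpos': array([-1.18801346e+00,  2.41339618e-01,  3.87139982e-03,  1.33523290e+00,
        8.21655164e-06,  1.57080423e+00]), 'qvel': array([ 0.00040888, -0.00080973,  0.0022495 ,  0.00015362, -0.00103565,
       -0.00155488]), 'joint_efforts': array([ 2.08554275e-04, -3.73136187e+01,  2.53010738e+01,  1.08540547e-02,
        2.25547257e-05,  2.15590042e-06]), 'tcp_pos': array([ 186.5399876 , -463.28195391,  230.50576533]), 'orientation': array([ 9.81740807e-01,  1.90221136e-01, -1.77140066e-04, -9.35786519e-04]), 'force': array([ 0.107322  , -0.60515436,  0.21967316]), 'torque': array([ 0.01838955,  0.01072395, -0.02129397]), 'grasp_force': 0.0, 'gripper_width': 85.2153999985607}
```

View pics/top0.png

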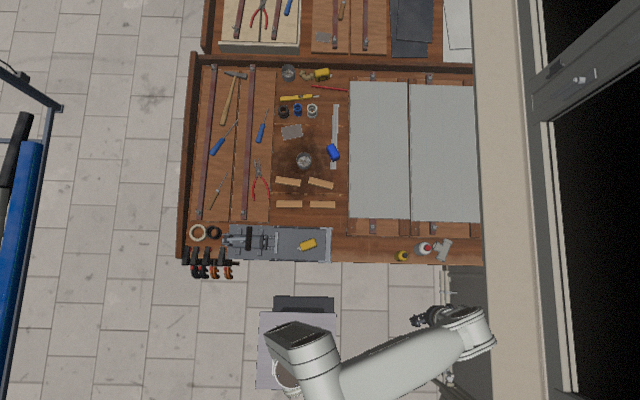

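View pics/side0.png

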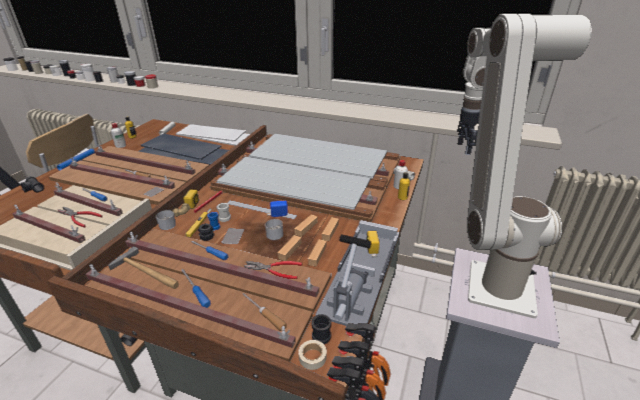

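Top view: press at (228–332, 225–262) with the tape measure at (307,243), and four battens near (288,182), (320,183), (289,204) and (322,204). Next I'll enlarge this and set up helpers.

```bash
cat > h.py <<'E'
import numpy as np, cv2
from scipy.spatial.transform import Rotation as R
from bench import *
def pose(name,st=None):
    m=camera_model(name)
    if name=="wrist":
        st=st or read_state(); Rt=R.from_quat(st["orientation"]).as_matrix(); H=m["hand_eye"]
        return m,Rt@H[:3,:3],Rt@H[:3,3]+st["tcp_pos"]
    r=np.array(m["rotation"]); 
    return m,R.from_quat(r).as_matrix(),np.array(m["origin"])
def ray(name,u,v,z,st=None):
    m,Rm,o=pose(name,st); d=Rm@np.array([(u-m["cx"])/m["fx"],(v-m["cy"])/m["fy"],1]); return o+d*(z-o[2])/d[2]
def proj(name,p,st=None):
    m,Rm,o=pose(name,st); c=Rm.T@(np.array(p)-o); return np.array([m["fx"]*c[0]/c[2]+m["cx"],m["fy"]*c[1]/c[2]+m["cy"]])
def crop(img,x0,y0,x1,y1,s,fn):
    c=cv2.resize(img[y0:y1,x0:x1],None,fx=s,fy=s,interpolation=cv2.INTER_CUBIC)[:,:,::-1].copy()
    for x in range(-(-x0//10)*10,x1,10): cv2.putText(c,str(x),(int((x-x0)*s),8),0,.3,(0,255,0)); cv2.line(c,(int((x-x0)*s),10),(int((x-x0)*s),14),(0,255,0))
    for y in range(-(-y0//10)*10,y1,10): cv2.putText(c,str(y),(0,int((y-y0)*s)+4),0,.3,(0,255,0))
    cv2.imwrite(fn,c)
E
python3 - <<'E'
from h import *
im=camera("top"); crop(im,220,150,340,270,5,"pics/top1.png")
for n,u,v,z in [("tape",307,243,59),("presstl",228,225,12),("br",332,262,12),("b",288,182,30),("b",320,183,30),("b",289,204,30),("b",322,204,30)]: print(n,ray("top",u,v,z).round())
E
```

```text
tape [431. -33.  59.]
presstl [501. 308.  12.]
br [ 357. -140.   12.]
b [693.  59.  30.]
b [693. -80.  30.]
b [597.  50.  30.]
b [601. -91.  30.]
```

View pics/top1.png

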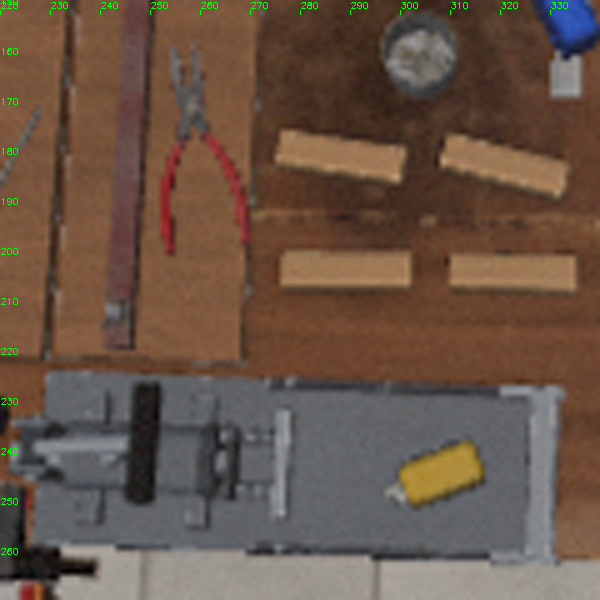

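```bash
python3 - <<'E'
from h import *
f=lambda x,y,z:ray("top",220+x/5,150+y/5,z)
for n,p in dict(fT=(527,388,57),fB=(524,558,57),pTL=(47,372,12),pBL=(33,545,12),tape1=(398,470,71),tape2=(472,440,71),tape3=(484,478,71),tape4=(410,507,71),lev1=(145,383,215),lev2=(138,502,215)).items(): print(n,f(*p).round(1))
E
python3 -m pendant '[0.02,0.036,0.008,0,0,1.4,1, 0.02,0.036,0.008,0,0,1.4,1, 0.02,0.036,0.008,0,0,1.4,1, 0.02,0.036,0.008,0,0,1.4,1, 0.02,0.036,0.008,0,0,1.4,1, 0.02,0.036,0.008,0,0,1.4,1, 0.02,0.036,0.008,0,0,1.4,1, 0.02,0.036,0.008,0,0,1.4,1, 0.02,0.036,0.008,0,0,1.4,1, 0.02,0.036,0.008,0,0,1.4,1, 0.02,0.036,0.008,0,0,1.4,1, 0.02,0.036,0.008,0,0,1.4,1]'
```

```text
fT [ 496.8 -107.4   57. ]
fB [ 357.2 -108.4   57. ]
pTL [503.9 301.8  12. ]
pBL [357.9 302.9  12. ]
tape1 [425.1  -3.4  71. ]
tape2 [451.2 -63.1  71. ]
tape3 [420.5 -73.8  71. ]
tape4 [395.4 -14.3  71. ]
lev1 [474.9 180.7 215. ]
lev2 [386.9 180.4 215. ]
time: 1.15
tcp_pos: [425.4, -32.7, 327.0]
orientation: [0.6, 0.8, -0.0, 0.0]
force: [1.2, -0.7, -0.2]
gripper_width: 85.8
grasp_force: 0.0
```

```bash
python3 - <<'E'
from h import *
st=read_state(); im=camera("wrist"); print(st["orientation"],st["tcp_pos"]); crop(im,0,0,640,400,1.25,"pics/w1.png")
for p in [(427,-108,57),(429,87,12),(423,-39,71),(435,-250,0),(600,-180,0),(693,59,30)]: print(p,proj("wrist",p,st).round())
E
```

```text
[ 5.99752582e-01  8.00185493e-01 -3.23557388e-05  1.25058707e-04] [425.42042656 -32.6984082  327.04286795]
(427, -108, 57) [302. 214.]
(429, 87, 12) [348.  58.]
(423, -39, 71) [314. 165.]
(435, -250, 0) [284. 285.]
(600, -180, 0) [400. 273.]
(693, 59, 30) [540. 143.]
```

View pics/w1.png

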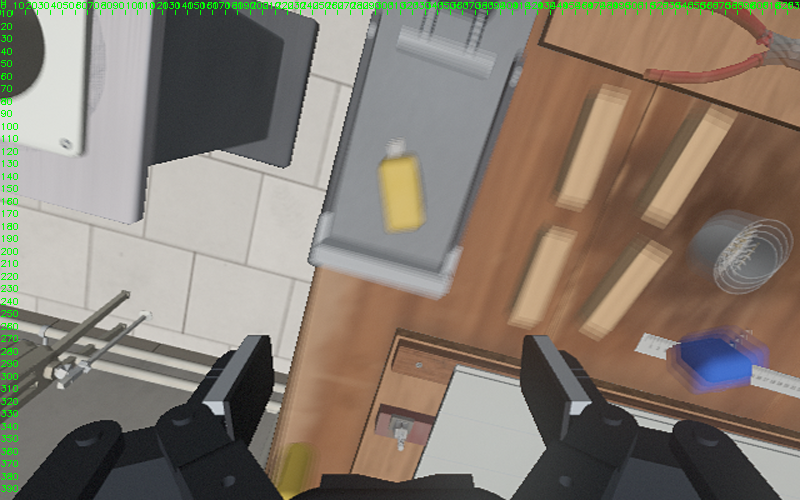

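```bash
python3 -m pendant '[-0.001,-0.003,-0.03,0,0,0.7,1, -0.001,-0.003,-0.03,0,0,0.7,1, 0,0,-0.03,0,0,0,1, 0,0,-0.03,0,0,0,1, 0,0,-0.03,0,0,0,1, 0,0,-0.03,0,0,0,1, 0,0,0,0,0,0,1, 0,0,0,0,0,0,1,0,0,0,0,0,0,1]' 40; python3 - <<'E'
from h import *
for p in[(298,300),(392,340),(345,330),(315,380),(370,420)]: print(ray("top",0,0,0) is None, p)
st=read_state(); im=camera("wrist"); print(st["orientation"],st["tcp_pos"]); cv2.imwrite("pics/w2.png",im[:,:,::-1])
for p in [(427,-108,57),(423,-39,71),(435,-210,0)]: print(p,proj("wrist",p,st).round())
E
```

```text
time: 1.95
tcp_pos: [424.0, -41.0, 148.0]
orientation: [0.553, 0.833, 0.0, 0.001]
force: [0.9, -0.0, 0.5]
gripper_width: 85.6
grasp_force: 0.0
False (298, 300)
False (392, 340)
False (345, 330)
False (315, 380)
False (370, 420)
[5.52596184e-01 8.33448745e-01 3.83656342e-04 7.07728101e-04] [424.01329773 -40.97138018 148.00056106]
(427, -108, 57) [287. 284.]
(423, -39, 71) [317. 211.]
(435, -210, 0) [263. 337.]
```

View pics/w2.png

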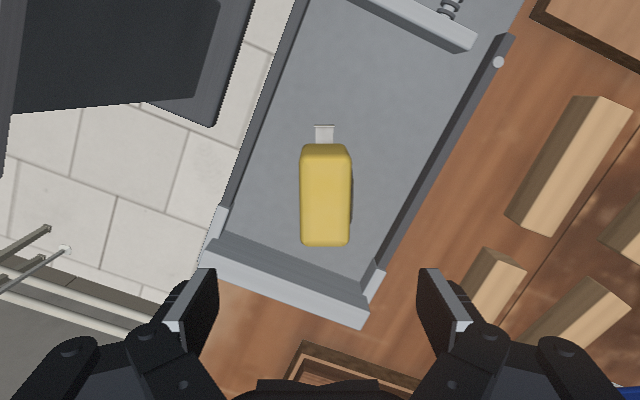

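```bash
python3 - <<'E'
from h import *
st=read_state()
for p in [(325,195,71),(325,150,71),(325,243,71),(300,195,71),(350,195,71),(213,240,57),(368,311,57),(205,262,57),(362,328,57),(385,270,30),(510,40,30),(305,341,0),(620,240,0),(190,345,0)]: print(p,ray("wrist",*p,st).round(1))
E
```

```text
(325, 195, 71) [424.2 -26.9  71. ]
(325, 150, 71) [412.2   0.7  71. ]
(325, 243, 71) [438.1 -59.1  71. ]
(300, 195, 71) [408.8 -33.4  71. ]
(350, 195, 71) [439.5 -20.5  71. ]
(213, 240, 57) [363.8 -95.   57. ]
(368, 311, 57) [ 496.2 -106.5   57. ]
(205, 262, 57) [ 363.7 -114.8   57. ]
(362, 328, 57) [ 498.8 -123.1   57. ]
(385, 270, 30) [503.8 -80.   30. ]
(510, 40, 30) [503.2 113.7  30. ]
(305, 341, 0) [ 477.9 -198.7    0. ]
(620, 240, 0) [702.9  19.1   0. ]
(190, 345, 0) [ 370.8 -249.1    0. ]
```

The tape measure is sharp at px (325,197), and its long axis lies along the tool x, so the grasp is aligned. Going down and gripping.

```bash
python3 -m pendant '[0,0.0065,-0.026,0,0,0,1, 0,0,-0.03,0,0,0,1, 0,0,-0.03,0,0,0,1, 0,0,-0.03,0,0,0,1, 0,0,-0.01,0,0,0,1, 0,0,0,0,0,0,-1, 0,0,0,0,0,0,-1, 0,0,0,0,0,0,-1, 0,0,0,0,0,0,-1, 0,0,0,0,0,0,-1, 0,0,0,0,0,0,-1]' 40
```

```text
time: 2.92
tcp_pos: [425.4, -34.4, 22.6]
orientation: [0.552, 0.834, 0.001, 0.002]
force: [0.3, 0.7, 7.8]
gripper_width: 36.0
grasp_force: 40.1
```

```bash
python3 -m pendant '[0,0,0.02,0,0,0,-1, 0,0,0.035,0,0,0,-1, 0,0,0.035,0,0,0,-1, 0,-0.02,0,0,0,-1,-1, -0.002,-0.03,0,0,0,-1,-1, -0.002,-0.03,0,0,0,-1,-1, -0.002,-0.03,0,0,0,-1,-1, -0.002,-0.03,0,0,0,-0.6,-1, -0.002,-0.026,0,0,0,0,-1, 0,0,0,0,0,0,-1]' 40; python3 - <<'E'
from h import *
for p in[(345,237),(370,237),(345,263),(370,263)]: print(ray("top",*p,0).round())
crop(camera("top"),320,190,420,270,6,"pics/t3.png")
E
```

```text
time: 3.75
tcp_pos: [413.3, -204.6, 111.4]
orientation: [0.709, 0.705, -0.001, 0.002]
force: [0.2, -0.6, -1.9]
gripper_width: 35.3
grasp_force: 40.9
[ 465. -194.    0.]
[ 468. -301.    0.]
[ 355. -196.    0.]
[ 358. -302.    0.]
```

View pics/t3.png

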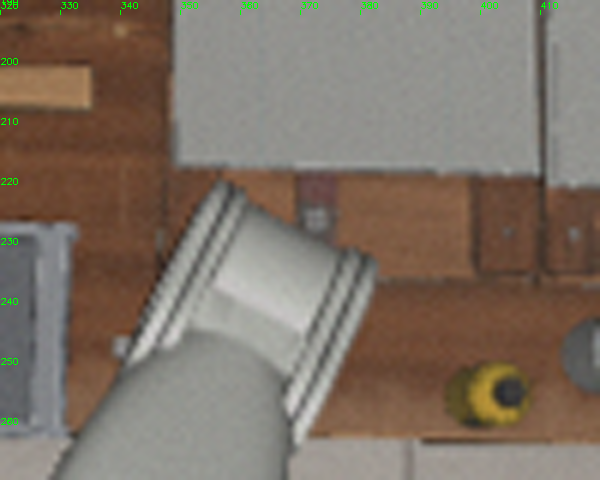

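```bash
python3 -m pendant '[0,0,-0.03,0,0,0,-1, 0,0,-0.03,0,0,0,-1, 0,0,-0.02,0,0,0,-1, 0,0,-0.01,0,0,0,-1, 0,0,-0.006,0,0,0,-1, 0,0,-0.003,0,0,0,-1, 0,0,-0.001,0,0,0,-1, 0,0,0,0,0,0,-1]' 40
```

```text
time: 4.47
tcp_pos: [413.8, -200.2, 11.3]
orientation: [0.707, 0.707, 0.0, 0.001]
force: [-0.4, -0.6, -1.7]
gripper_width: 35.7
grasp_force: 27.4
```

```bash
python3 -m pendant '[0,0,-0.001,0,0,0,-1, 0,0,0,0,0,0,-1,0,0,-0.001,0,0,0,-1, 0,0,0,0,0,0,-1]' 40
```

```text
time: 4.8
tcp_pos: [414.1, -200.5, 10.6]
orientation: [0.707, 0.707, 0.001, 0.001]
force: [-2.9, 1.9, 10.9]
gripper_width: 35.9
grasp_force: 45.1
```

```bash
python3 -m pendant '[0,0,0,0,0,0,0.2, 0,0,0,0,0,0,0.2, 0,0,0,0,0,0,0.2, 0,0,0,0,0,0,0.2, 0,0,0.03,0,0,0,0.2, 0,0,0.04,0,0,0,0.2, 0,0,0.04,0,0,0,0.5, 0.02,0.02,0.04,0,0,0,1, 0.03,0.03,0.04,0,0,0,1, 0.03,0.03,0.02,0,0,0,1,0.03,0.03,0,0,0,0,1,0,0,0,0,0,0,1]' 40; python3 -m pendant '[0.02,0.03,0.015,0,0,0,1,0.02,0.03,0.01,0,0,0,1,0.02,0.03,0,0,0,0,1,0,0,0,0,0,0,1,0,0,0,0,0,0,1,0,0,0,0,0,0,1]'; python3 - <<'E'
from h import *
st=read_state(); im=camera("wrist"); print(st["orientation"],st["tcp_pos"],st["qpos"]); cv2.imwrite("pics/w4.png",im[:,:,::-1])
E
```

```text
time: 5.8
tcp_pos: [513.3, -101.6, 200.6]
orientation: [0.705, 0.709, 0.003, 0.002]
force: [0.2, 0.2, -0.7]
gripper_width: 85.7
grasp_force: 0.0
time: 6.3
tcp_pos: [566.9, -15.9, 223.0]
orientation: [0.707, 0.707, -0.001, -0.001]
force: [-0.2, -0.0, 0.4]
gripper_width: 85.7
grasp_force: 0.0
[ 7.07339221e-01  7.06873252e-01 -9.74423606e-04 -6.93718477e-04] [566.90304896 -15.85611376 223.00215739] [-2.77154847e-02  3.80191263e-01  1.77709813e-01  1.37066223e+00
 -4.61426307e-04  1.54374036e+00]
```

View pics/w4.png

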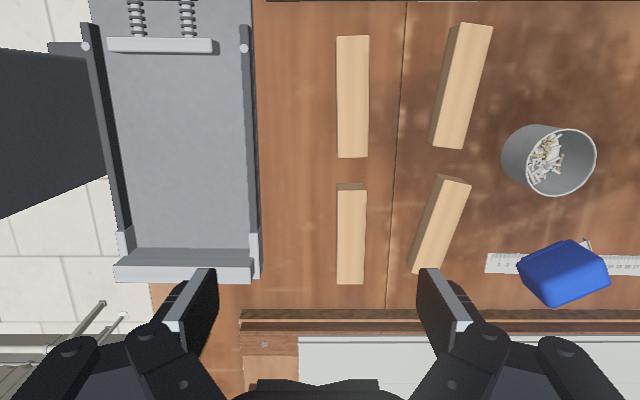

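```bash
python3 - <<'E'
from h import *
st=read_state()
f=lambda u,v,z:ray("wrist",u,v,z,st)[:2]
for n,c in dict(A=[(337,36),(369,36),(368,157),(338,158)],B=[(337,189),(367,190),(363,284),(337,284)],C=[(461,23),(492,26),(464,150),(433,146)],D=[(440,175),(471,184),(441,276),(412,271)]).items():
    P=np.array([f(*p,30) for p in c]); d=(P[0]+P[1]-P[2]-P[3])/2; w=(P[1]+P[2]-P[0]-P[3])/2
    print(n,P.mean(0).round(1),"len",np.hypot(*d).round(1),"wid",np.hypot(*w).round(1),"ang",np.degrees(np.arctan2(d[1],d[0])).round(1))
for p in [(118,265,57),(250,266,57),(115,280,57),(253,281,57),(122,249,12),(248,249,12),(108,51,44),(212,52,44),(108,38,44)]: print(p,f(*p).round(1))
E
```

```text
A [599.2  53.1] len 108.3 wid 28.8 ang 91.8
B [601.5 -88.4] len 109.3 wid 29.6 ang 90.6
C [699.1  62.1] len 108.5 wid 29.1 ang 83.9
D [694.9 -76.7] len 108.1 wid 33.2 ang 80.2
(118, 265, 57) [ 366.1 -104.4]
(250, 266, 57) [ 498.4 -105.6]
(115, 280, 57) [ 359.9 -121.5]
(253, 281, 57) [ 500.3 -122.7]
(122, 249, 12) [ 345.1 -108.9]
(248, 249, 12) [ 487.5 -109. ]
(108, 51, 44) [387.   94.1]
(212, 52, 44) [475.9  93.2]
(108, 38, 44) [389.  104.2]
```

```bash
python3 -m pendant '[0.017,-0.036,-0.01,0,0,0,1, 0.0175,-0.0365,-0.03,0,0,0,1, 0,0,-0.04,0,0,0,1, 0,0,-0.04,0,0,0,1, 0,0,-0.04,0,0,0,1, 0,0,-0.03,0,0,0,1, 0,0,-0.018,0,0,0,1, 0,0,-0.010,0,0,0,1, 0,0,0,0,0,0,1]' 60; python3 -m pendant '[0,0,0,0,0,0,-1, 0,0,0,0,0,0,-1, 0,0,0,0,0,0,-1, 0,0,0,0,0,0,-1, 0,0,0,0,0,0,-1, 0,0,0,0,0,0,-1, 0,0,0,0,0,0,-1]' 60
```

```text
time: 7.1
tcp_pos: [596.3, -82.9, 8.6]
orientation: [0.708, 0.706, -0.002, -0.002]
force: [-0.3, -0.6, 0.2]
gripper_width: 85.3
grasp_force: 0.0
time: 7.68
tcp_pos: [600.7, -82.0, 13.1]
orientation: [0.707, 0.707, 0.001, 0.002]
force: [-0.5, 0.4, 5.2]
gripper_width: 28.9
grasp_force: 61.2
```

```bash
python3 -m pendant '[0,0,0,0,0,0,0.3, 0,0,0,0,0,0,0.3,0,-0.006,-0.004,0,0,0,0.3, 0,0,-0.004,0,0,0,0.3,0,0,0,0,0,0,0.3, 0,0,0,0,0,0,-1, 0,0,0,0,0,0,-1, 0,0,0,0,0,0,-1, 0,0,0,0,0,0,-1, 0,0,0,0,0,0,-1]' 60
```

```text
time: 8.52
tcp_pos: [599.1, -87.8, 3.1]
orientation: [0.707, 0.707, -0.0, -0.0]
force: [-0.2, 0.1, -1.4]
gripper_width: 29.0
grasp_force: 59.8
```

```bash
python3 -m pendant '[0,0,0.02,0,0,0,-1, 0,0,0.03,0,0,0,-1, -0.01,0,0.03,0,0,-1.3,-1, -0.02,0.003,0.02,0,0,-1.3,-1, -0.02,0.003,0.01,0,0,-1.3,-1, -0.02,0.003,0,0,0,-1.3,-1, -0.02,0.003,0,0,0,-1.3,-1, -0.02,0.003,0,0,0,-1.3,-1, -0.02,0.003,0,0,0,-1.3,-1, -0.02,0.003,0,0,0,-1.3,-1, -0.02,0,0,0,0,-1.3,-1, 0,0,0,0,0,-1.3,-1]' 60;  python3 -m pendant '[0,0,0,0,0,-1.3,-1, 0,0,0,0,0,-1.3,-1, 0,0,0,0,0,-1.3,-1,0,0,0,0,0,-1.1,-1,0,0,0,0,0,0,-1,0,0,0,0,0,0,-1]' 60
```

```text
time: 9.52
tcp_pos: [424.3, -66.3, 112.6]
orientation: [0.977, 0.213, -0.002, -0.001]
force: [-0.1, -0.5, 0.0]
gripper_width: 29.2
grasp_force: 59.8
time: 10.02
tcp_pos: [429.0, -66.8, 113.2]
orientation: [1.0, 0.001, -0.0, -0.0]
force: [1.0, -0.8, -1.3]
gripper_width: 29.7
grasp_force: 59.8
```

```bash
python3 -m pendant '[0,0,-0.03,0,0,0,-1, 0,0,-0.03,0,0,0,-1, 0,0,-0.02,0,0,0,-1, 0,0,-0.01,0,0,0,-1, 0,0,-0.005,0,0,0,-1, 0,0,-0.002,0,0,0,-1, 0,0,-0.001,0,0,0,-1, 0,0,0,0,0,0,-1]' 60;  python3 -m pendant '[0,0,0,0,0,0,-0.05, 0,0,0,0,0,0,-0.05, 0,0,0,0,0,0,-0.05,0,0,0.02,0,0,0,-0.05, 0,0,0.03,0,0,0,-0.05,0,0.02,0.02,0,0,0,-1,0,0.02,0,0,0,0,-1,0,0,0,0,0,0,-1,0,0,0,0,0,0,-1,0,0,0,0,0,0,-1]' 60
python3 - <<'E'
from h import *
st=read_state(); im=camera("wrist"); print(st["orientation"],st["tcp_pos"],st["qpos"]); cv2.imwrite("pics/w5.png",im[:,:,::-1])
E
```

```text
time: 10.68
tcp_pos: [429.9, -67.0, 15.8]
orientation: [1.0, -0.0, 0.001, 0.0]
force: [0.3, -0.6, -0.4]
gripper_width: 29.1
grasp_force: 59.8
time: 11.52
tcp_pos: [428.9, -27.0, 85.1]
orientation: [1.0, -0.0, -0.0, 0.0]
force: [-0.2, -0.5, -0.3]
gripper_width: -0.2
grasp_force: 0.0
[ 9.99999903e-01 -3.81606649e-04 -1.21509026e-04  1.83837908e-04] [428.90422773 -27.04612196  85.12348583] [-6.27054246e-02  2.32326018e-01 -4.18375754e-01  9.20314201e-01
 -3.82097984e-04  3.07965048e+00]
```

View pics/w5.png

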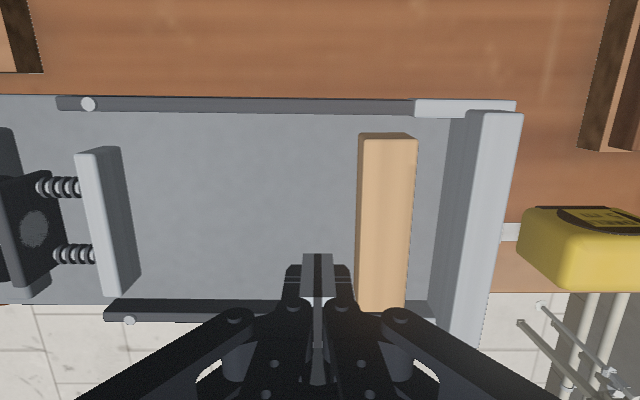

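```bash
python3 -m pendant '[0,0,-0.03,0,0,0,-1, 0,0,-0.025,0,0,0,-1, 0,0,-0.008,0,0,0,-1, 0,-0.01,0,0,0,0,-1, 0,-0.01,0,0,0,0,-1, 0,-0.005,0,0,0,0,-1, 0,-0.004,0,0,0,0,-1,0,-0.003,0,0,0,0,-1,0,-0.003,0,0,0,0,-1,0,0,0,0,0,0,-1]';python3 -m pendant '[0,-0.003,0,0,0,0,-1,0,-0.003,0,0,0,0,-1,0,0,0,0,0,0,-1]'
```

```text
time: 12.4
tcp_pos: [429.8, -62.4, 22.8]
orientation: [1.0, -0.001, 0.001, -0.0]
force: [0.5, 0.6, -0.3]
gripper_width: -0.0
grasp_force: 0.2
time: 12.65
tcp_pos: [429.6, -63.0, 22.3]
orientation: [1.0, 0.001, 0.001, -0.006]
force: [2.0, 17.2, 0.2]
gripper_width: -0.2
grasp_force: 8.0
```

```bash
cat >> h.py <<'E'
def battens(z=30,st=None):
    st=read_state(); im=camera("wrist"); hsv=cv2.cvtColor(im,cv2.COLOR_RGB2HSV)
    m=cv2.inRange(hsv,(8,60,175),(24,150,255)); m=cv2.morphologyEx(m,cv2.MORPH_OPEN,np.ones((3,3)))
    out=[]
    for c in cv2.findContours(m,cv2.RETR_EXTERNAL,cv2.CHAIN_APPROX_NONE)[0]:
        if cv2.contourArea(c)<1200: continue
        P=np.array([ray("wrist",u,v,z,st)[:2] for u,v in c[:,0]],np.float32)
        (x,y),(w,h),a=cv2.minAreaRect(P)
        if h<w: w,h=h,w; a+=90
        b=(a+90)%180
        print("batten",round(x,1),round(y,1),"size",round(w,1),round(h,1),"long axis deg",round(b,1), "px",c[:,0].mean(0).round())
    return im
E
python3 -m pendant '[0,0.006,0.01,0,0,0,-1, 0,0,0.03,0,0,0,-1, 0,0,0.035,0,0,0.7,0, 0.01,0.004,0.035,0,0,1.3,1, 0.015,0.005,0.03,0,0,1.3,1, 0.015,0.005,0.03,0,0,1.3,1, 0.015,0.005,0.03,0,0,1.3,1, 0.015,0.005,0,0,0,1.3,1, 0.015,0.005,0,0,0,1.3,1, 0.015,0.005,0,0,0,1.3,1, 0.015,0.005,0,0,0,1.3,1, 0.015,0.003,0,0,0,1.3,1]' 60; python3 -m pendant '[0.008,0.002,0,0,0,1.3,1,0,0,0,0,0,1.3,1,0,0,0,0,0,1.3,1,0,0,0,0,0,1.3,1,0,0,0,0,0,0.4,1,0,0,0,0,0,0,1,0,0,0,0,0,0,1]'; python3 - <<'E'
from h import *
battens()
E
```

```text
time: 13.65
tcp_pos: [559.7, -19.4, 222.3]
orientation: [0.856, 0.517, -0.0, 0.0]
force: [-0.4, 0.3, -0.4]
gripper_width: 85.1
grasp_force: 0.0
time: 14.23
tcp_pos: [567.0, -17.8, 222.1]
orientation: [0.708, 0.706, -0.0, -0.0]
force: [0.7, 0.4, 0.6]
gripper_width: 85.0
grasp_force: 0.0
batten 508.6 -267.2 size 49.3 66.3 long axis deg 179.9 px [268. 369.]
batten 426.3 -92.8 size 30.0 112.7 long axis deg 178.8 px [185. 242.]
batten 694.6 -77.8 size 29.1 108.5 long axis deg 76.9 px [441. 225.]
batten 598.8 54.3 size 29.1 108.6 long axis deg 92.0 px [352.  93.]
batten 698.2 63.7 size 29.0 108.5 long axis deg 82.9 px [462.  82.]
```

```bash
python3 -m pendant '[0.008,0.018,-0.02,0,0,0.4,1, 0.008,0.018,-0.025,0,0,0,1, 0.008,0.018,-0.025,0,0,0,1, 0.008,0.018,-0.025,0,0,0,1, 0,0,-0.03,0,0,0,1, 0,0,-0.03,0,0,0,1, 0,0,-0.025,0,0,0,1, 0,0,-0.02,0,0,0,1, 0,0,-0.012,0,0,0,1,0,0,-0.006,0,0,0,1,0,0,0,0,0,0,0.3,0,0,0,0,0,0,0]' 60; python3 -m pendant '[0,0,0,0,0,0,-1, 0,0,0,0,0,0,-1, 0,0,0,0,0,0,-1, 0,0,0,0,0,0,-1]' 60
```

```text
time: 15.28
tcp_pos: [599.5, 54.1, 4.6]
orientation: [0.695, 0.719, 0.0, 0.0]
force: [0.4, 0.7, 0.3]
gripper_width: 63.9
grasp_force: 0.0
time: 15.62
tcp_pos: [600.5, 54.2, 5.8]
orientation: [0.695, 0.719, 0.001, 0.001]
force: [-0.6, -0.5, 4.8]
gripper_width: 29.0
grasp_force: 60.7
```

```bash
python3 -m pendant '[0,0,0.02,0,0,0,-1, 0,0,0.03,0,0,0,-1, -0.01,-0.005,0.03,0,0,1.3,-1, -0.02,-0.01,0.02,0,0,1.3,-1, -0.02,-0.01,0.01,0,0,1.3,-1, -0.02,-0.01,0,0,0,1.3,-1, -0.02,-0.01,0,0,0,1.3,-1, -0.02,-0.01,0,0,0,1.3,-1, -0.02,-0.01,0,0,0,1.3,-1, -0.02,-0.01,0,0,0,1.3,-1, -0.02,-0.01,0,0,0,1.3,-1, 0,-0.006,0,0,0,1.3,-1]' 60;  python3 -m pendant '[0,0,0,0,0,1.3,-1, 0,0,0,0,0,1.3,-1, 0,0,0,0,0,1.3,-1,0,0,0,0,0,0.7,-1,0,0,0,0,0,0,-1,0,0,0,0,0,0,-1]' 60
```

```text
time: 16.62
tcp_pos: [424.3, -37.4, 113.8]
orientation: [0.198, 0.98, -0.0, -0.002]
force: [-1.4, -0.2, -1.2]
gripper_width: 28.9
grasp_force: 60.0
time: 17.12
tcp_pos: [429.0, -36.9, 114.3]
orientation: [0.001, 1.0, -0.0, 0.0]
force: [0.0, -0.9, -0.8]
gripper_width: 29.0
grasp_force: 60.0
```

```bash
python3 -m pendant '[0,0,-0.03,0,0,0,-1, 0,0,-0.03,0,0,0,-1, 0,0,-0.02,0,0,0,-1, 0,0,-0.01,0,0,0,-1, 0,0,-0.005,0,0,0,-1, 0,0,-0.002,0,0,0,-1, 0,0,0,0,0,0,-1]' 60;  python3 -m pendant '[0,0,0,0,0,0,-0.05, 0,0,0,0,0,0,-0.05, 0,0,0,0,0,0,-0.05,0,0,0.02,0,0,0,-0.05, 0,0,0.03,0,0,0,-0.05,0,0.02,0.02,0,0,0,-1,0,0.02,0,0,0,0,-1,0,0,0,0,0,0,-1,0,0,0,0,0,0,-1]' 60
python3 - <<'E'
from h import *
battens(42)
E
```

```text
time: 17.7
tcp_pos: [428.6, -36.8, 17.9]
orientation: [0.001, 1.0, 0.0, -0.0]
force: [0.2, -0.2, -0.8]
gripper_width: 28.8
grasp_force: 60.0
time: 18.45
tcp_pos: [429.5, 3.6, 87.6]
orientation: [-0.0, 1.0, -0.0, 0.001]
force: [-0.5, 0.7, -0.6]
gripper_width: -0.0
grasp_force: 0.0
batten 429.3 -87.4 size 28.6 107.7 long axis deg 179.2 px [161. 224.]
batten 427.8 -36.1 size 28.6 107.8 long axis deg 179.8 px [248. 221.]
```

```bash
python3 -m pendant '[0,0,-0.03,0,0,0,-1, 0,0,-0.025,0,0,0,-1, 0,0,-0.009,0,0,0,-1, 0,-0.01,0,0,0,0,-1, 0,-0.01,0,0,0,0,-1, 0,-0.005,0,0,0,0,-1, 0,-0.004,0,0,0,0,-1,0,-0.003,0,0,0,0,-1,0,-0.002,0,0,0,0,-1,0,-0.002,0,0,0,0,-1,0,0,0,0,0,0,-1]';python3 -m pendant '[0,-0.002,0,0,0,0,-1,0,-0.002,0,0,0,0,-1,0,0,0,0,0,0,-1]'
```

```text
time: 19.42
tcp_pos: [430.2, -32.7, 23.9]
orientation: [0.001, 1.0, 0.0, 0.001]
force: [-0.2, 3.0, 1.5]
gripper_width: 0.2
grasp_force: 1.2
time: 19.67
tcp_pos: [430.3, -33.0, 24.0]
orientation: [-0.001, 1.0, 0.005, 0.001]
force: [0.4, 13.4, 6.2]
gripper_width: 0.0
grasp_force: 6.9
```

```bash
python3 -m pendant '[0,0.008,0.01,0,0,0,-1, 0,0,0.03,0,0,0,-1, 0,0,0.035,0,0,-0.7,0, 0.01,0.001,0.035,0,0,-1.3,1, 0.015,0.001,0.03,0,0,-1.3,1, 0.015,0.001,0.03,0,0,-1.3,1, 0.015,0.001,0.03,0,0,-1.3,1, 0.015,0.001,0,0,0,-1.3,1, 0.015,0.001,0,0,0,-1.3,1, 0.015,0.001,0,0,0,-1.3,1, 0.015,0.001,0,0,0,-1.3,1, 0.015,0.001,0,0,0,-1.3,1]' 60; python3 -m pendant '[0.008,0.002,0,0,0,-1.3,1,0,0,0,0,0,-1.3,1,0,0,0,0,0,-1.3,1,0,0,0,0,0,-1.3,1,0,0,0,0,0,-0.4,1,0,0,0,0,0,0,1,0,0,0,0,0,0,1]'; python3 - <<'E'
from h import *
battens();battens(42)
E
```

```text
time: 20.67
tcp_pos: [559.4, -20.1, 222.9]
orientation: [0.518, 0.856, -0.001, -0.0]
force: [1.2, -0.6, -0.3]
gripper_width: 85.4
grasp_force: 0.0
time: 21.25
tcp_pos: [566.9, -18.0, 222.9]
orientation: [0.707, 0.707, -0.001, -0.0]
force: [0.2, 0.3, 0.2]
gripper_width: 85.4
grasp_force: 0.0
batten 508.8 -266.9 size 49.3 66.4 long axis deg 0.1 px [268. 368.]
batten 426.2 -95.5 size 30.3 112.7 long axis deg 179.1 px [186. 243.]
batten 427.9 -63.7 size 29.9 112.6 long axis deg 0.0 px [184. 216.]
batten 694.7 -77.9 size 29.4 108.7 long axis deg 77.1 px [441. 225.]
batten 698.2 63.7 size 29.1 108.6 long axis deg 82.9 px [462.  82.]
batten 510.8 -255.0 size 47.6 64.1 long axis deg 0.0 px [268. 368.]
batten 431.3 -89.8 size 29.1 108.6 long axis deg 179.1 px [186. 243.]
batten 432.9 -59.0 size 28.8 108.7 long axis deg 0.0 px [184. 216.]
batten 690.1 -72.9 size 28.1 104.7 long axis deg 76.9 px [440. 225.]
batten 693.5 63.7 size 28.0 104.7 long axis deg 82.9 px [462.  82.]
```

```bash
python3 -m pendant '[0.022,-0.01,-0.02,0,0,-1.3,0.4, 0.022,-0.01,-0.025,0,0,-1.3,0.4, 0.021,-0.01,-0.025,0,0,0,0.4, 0.021,-0.01,-0.025,0,0,0,0.4, 0.021,-0.01,-0.025,0,0,0,0.4, 0.021,-0.010,-0.025,0,0,0,0.4, 0,0,-0.025,0,0,0,0.4, 0,0,-0.02,0,0,0,0.4, 0,0,-0.015,0,0,0,0.4,0,0,-0.008,0,0,0,0.4,0,0,-0.005,0,0,0,0.4,0,0,0,0,0,0,0.4]' 60; python3 -m pendant '[0,0,0,0,0,0,0.4,0,0,0,0,0,0,-1, 0,0,0,0,0,0,-1, 0,0,0,0,0,0,-1, 0,0,0,0,0,0,-1]' 60
```

```text
time: 22.35
tcp_pos: [694.6, -77.8, 4.3]
orientation: [0.783, 0.622, -0.001, -0.001]
force: [-0.2, -0.7, 0.1]
gripper_width: 59.5
grasp_force: 0.0
time: 22.77
tcp_pos: [696.4, -78.0, 7.1]
orientation: [0.783, 0.622, 0.001, 0.001]
force: [-0.2, -0.7, 4.0]
gripper_width: 29.0
grasp_force: 60.0
```

```bash
python3 -m pendant '[0,0,0.02,0,0,0,-1, 0,0,0.03,0,0,0,-1, -0.02,0.005,0.03,0,0,1.3,-1, -0.02,0.006,0.02,0,0,1.3,-1, -0.025,0.006,0.01,0,0,1.3,-1, -0.025,0.006,0,0,0,1.3,-1, -0.025,0.006,0,0,0,1.3,-1, -0.025,0.006,0,0,0,1.3,-1, -0.025,0.006,0,0,0,1.3,-1, -0.025,0.006,0,0,0,1.3,-1, -0.025,0.006,0,0,0,1.3,-1, -0.02,0.006,0,0,0,1.3,-1]' 60;  python3 -m pendant '[-0.02,0.006,0,0,0,1.3,-1, -0.01,0.006,0,0,0,1.3,-1, 0,0,0,0,0,1.3,-1, 0,0,0,0,0,1.3,-1,0,0,0,0,0,1.3,-1,0,0,0,0,0,1.1,-1,0,0,0,0,0,0,-1,0,0,0,0,0,0,-1]' 60
```

```text
time: 23.77
tcp_pos: [457.8, -18.6, 115.2]
orientation: [0.324, 0.946, -0.0, -0.0]
force: [-0.1, -0.9, -0.7]
gripper_width: 28.8
grasp_force: 59.6
time: 24.43
tcp_pos: [430.1, -6.9, 115.4]
orientation: [0.002, 1.0, -0.0, 0.0]
force: [0.4, 0.0, -1.1]
gripper_width: 29.0
grasp_force: 59.6
```

```bash
python3 -m pendant '[0,0,-0.03,0,0,0,-1, 0,0,-0.03,0,0,0,-1, 0,0,-0.02,0,0,0,-1, 0,0,-0.01,0,0,0,-1, 0,0,-0.005,0,0,0,-1, 0,0,-0.003,0,0,0,-1, 0,0,0,0,0,0,-1]' 60;  python3 -m pendant '[0,0,0,0,0,0,-0.05, 0,0,0,0,0,0,-0.05, 0,0,0,0,0,0,-0.05,0,0,0.02,0,0,0,-0.05, 0,0,0.03,0,0,0,-0.05,0,0.02,0.02,0,0,0,-1,0,0.02,0,0,0,0,-1,0,0,0,0,0,0,-1,0,0,0,0,0,0,-1]' 60
python3 - <<'E'
from h import *
battens(42)
E
```

```text
time: 25.02
tcp_pos: [428.3, -6.9, 18.9]
orientation: [0.002, 1.0, 0.0, -0.002]
force: [-10.4, -1.0, 19.4]
gripper_width: 29.1
grasp_force: 62.1
time: 25.77
tcp_pos: [430.5, 33.6, 87.5]
orientation: [-0.0, 1.0, -0.0, 0.001]
force: [0.1, 0.2, -0.7]
gripper_width: -0.1
grasp_force: 0.0
batten 430.6 -59.2 size 28.7 107.3 long axis deg 179.4 px [158. 224.]
batten 429.1 -89.8 size 28.7 107.5 long axis deg 179.3 px [105. 222.]
batten 428.1 -6.1 size 28.7 107.5 long axis deg 179.7 px [248. 220.]
```

```bash
python3 -m pendant '[0,0,-0.03,0,0,0,-1, 0,0,-0.025,0,0,0,-1, 0,0,-0.009,0,0,0,-1, 0,-0.01,0,0,0,0,-1, 0,-0.01,0,0,0,0,-1, 0,-0.005,0,0,0,0,-1, 0,-0.004,0,0,0,0,-1,0,-0.003,0,0,0,0,-1,0,-0.002,0,0,0,0,-1,0,-0.002,0,0,0,0,-1,0,0,0,0,0,0,-1]';python3 -m pendant '[0,-0.002,0,0,0,0,-1,0,-0.002,0,0,0,0,-1,0,0,0,0,0,0,-1]'
```

```text
time: 26.73
tcp_pos: [431.1, -2.7, 23.7]
orientation: [0.001, 1.0, 0.0, 0.001]
force: [1.5, 3.2, -0.5]
gripper_width: 0.0
grasp_force: 1.0
time: 26.98
tcp_pos: [431.3, -3.0, 23.7]
orientation: [-0.001, 1.0, 0.005, 0.001]
force: [1.4, 13.3, 0.1]
gripper_width: 0.0
grasp_force: 6.6
```

```bash
python3 -m pendant '[0,0.008,0.01,0,0,0,-1, 0,0,0.03,0,0,0,-1, 0,0,0.035,0,0,-0.7,0, 0.01,-0.002,0.035,0,0,-1.3,1, 0.015,-0.002,0.03,0,0,-1.3,1, 0.015,-0.002,0.03,0,0,-1.3,1, 0.015,-0.002,0.03,0,0,-1.3,1, 0.015,-0.002,0,0,0,-1.3,1, 0.015,-0.002,0,0,0,-1.3,1, 0.015,-0.002,0,0,0,-1.3,1, 0.015,-0.002,0,0,0,-1.3,1, 0.015,-0.002,0,0,0,-1.3,1]' 60; python3 -m pendant '[0.008,-0.002,0,0,0,-1.3,1,0,0,0,0,0,-1.3,1,0,0,0,0,0,-1.3,1,0,0,0,0,0,-1.3,1,0,0,0,0,0,-0.4,1,0,0,0,0,0,0,1,0,0,0,0,0,0,1]'; python3 - <<'E'
from h import *
battens()
E
```

```text
time: 27.98
tcp_pos: [560.4, -17.2, 223.0]
orientation: [0.518, 0.856, -0.001, -0.0]
force: [0.3, 0.3, -0.4]
gripper_width: 85.5
grasp_force: 0.0
time: 28.57
tcp_pos: [567.8, -19.0, 222.9]
orientation: [0.707, 0.707, -0.001, -0.0]
force: [-0.2, 0.8, 0.7]
gripper_width: 85.4
grasp_force: 0.0
batten 508.7 -267.1 size 50.8 66.3 long axis deg 0.1 px [267. 367.]
batten 426.8 -79.8 size 60.2 114.2 long axis deg 0.0 px [181. 229.]
batten 428.2 -31.8 size 29.2 112.6 long axis deg 0.0 px [179. 185.]
batten 698.2 63.7 size 29.0 108.6 long axis deg 82.9 px [461.  81.]
```

```bash
python3 -m pendant '[0.022,0.014,-0.02,0,0,-0.7,0.4, 0.022,0.014,-0.025,0,0,-0.7,0.4, 0.022,0.014,-0.025,0,0,0,0.4, 0.022,0.014,-0.025,0,0,0,0.4, 0.021,0.014,-0.025,0,0,0,0.4, 0.021,0.013,-0.025,0,0,0,0.4, 0,0,-0.025,0,0,0,0.4, 0,0,-0.02,0,0,0,0.4, 0,0,-0.015,0,0,0,0.4,0,0,-0.008,0,0,0,0.4,0,0,-0.005,0,0,0,0.4,0,0,0,0,0,0,0.4]' 60; python3 -m pendant '[0,0,0,0,0,0,0.4,0,0,0,0,0,0,-1, 0,0,0,0,0,0,-1, 0,0,0,0,0,0,-1, 0,0,0,0,0,0,-1]' 60
```

```text
time: 29.62
tcp_pos: [697.5, 64.0, 4.3]
orientation: [0.749, 0.662, -0.001, -0.0]
force: [-0.4, -0.4, 0.4]
gripper_width: 59.9
grasp_force: 0.0
time: 30.03
tcp_pos: [699.4, 64.2, 7.1]
orientation: [0.749, 0.662, 0.001, 0.001]
force: [-0.1, 0.2, 4.5]
gripper_width: 28.8
grasp_force: 60.2
```

```bash
python3 -m pendant '[0,0,0.02,0,0,0,-1, 0,0,0.03,0,0,0,-1, -0.02,-0.003,0.03,0,0,1.3,-1, -0.02,-0.004,0.02,0,0,1.3,-1, -0.025,-0.004,0.01,0,0,1.3,-1, -0.025,-0.004,0,0,0,1.3,-1, -0.025,-0.004,0,0,0,1.3,-1, -0.025,-0.004,0,0,0,1.3,-1, -0.025,-0.004,0,0,0,1.3,-1, -0.025,-0.004,0,0,0,1.3,-1, -0.025,-0.004,0,0,0,1.3,-1, -0.02,-0.004,0,0,0,1.3,-1]' 60;  python3 -m pendant '[-0.02,-0.002,0,0,0,1.3,-1, -0.013,0,0,0,0,1.3,-1, 0,0,0,0,0,1.3,-1, 0,0,0,0,0,1.3,-1,0,0,0,0,0,1.2,-1,0,0,0,0,0,0,-1,0,0,0,0,0,0,-1]' 60
```

```text
time: 31.03
tcp_pos: [460.8, 24.9, 115.2]
orientation: [0.273, 0.962, -0.0, -0.0]
force: [0.5, -0.8, -0.0]
gripper_width: 29.1
grasp_force: 59.7
time: 31.62
tcp_pos: [430.1, 23.1, 115.4]
orientation: [0.002, 1.0, 0.0, 0.0]
force: [-0.2, -0.1, -0.5]
gripper_width: 28.5
grasp_force: 59.7
```

```bash
python3 -m pendant '[0,0,-0.03,0,0,0,-1, 0,0,-0.03,0,0,0,-1, 0,0,-0.02,0,0,0,-1, 0,0,-0.01,0,0,0,-1, 0,0,-0.004,0,0,0,-1, 0,0,-0.002,0,0,0,-1, 0,0,0,0,0,0,-1]' 60;  python3 -m pendant '[0,0,0,0,0,0,-0.05, 0,0,0,0,0,0,-0.05, 0,0,0,0,0,0,-0.05,0,0,0.02,0,0,0,-0.05, 0,0,0.03,0,0,0,-0.05,0,0.02,0.02,0,0,0,-1,0,0.016,0,0,0,0,-1,0,0,0,0,0,0,-1,0,0,0,0,0,0,-1]' 60
python3 - <<'E'
from h import *
battens(42)
E
```

```text
time: 32.2
tcp_pos: [429.8, 23.1, 19.5]
orientation: [0.001, 1.0, -0.0, -0.0]
force: [-0.4, 0.4, -0.6]
gripper_width: 28.8
grasp_force: 59.7
time: 32.95
tcp_pos: [430.5, 59.5, 89.7]
orientation: [-0.0, 1.0, -0.0, 0.001]
force: [-0.7, -0.7, -0.5]
gripper_width: 0.2
grasp_force: 0.0
batten 431.2 -28.0 size 28.6 107.6 long axis deg 179.8 px [168. 224.]
batten 430.5 -59.5 size 28.7 107.5 long axis deg 179.6 px [115. 223.]
batten 429.6 23.8 size 28.7 107.7 long axis deg 179.8 px [256. 220.]
batten 429.0 -89.4 size 28.7 107.6 long axis deg 179.5 px [ 64. 221.]
```

Push the last batten home (flush TCP y expected +27).

```bash
python3 -m pendant '[0,0,-0.03,0,0,0,-1, 0,0,-0.025,0,0,0,-1, 0,0,-0.010,0,0,0,-1, 0,-0.007,0,0,0,0,-1, 0,-0.01,0,0,0,0,-1, 0,-0.005,0,0,0,0,-1, 0,-0.004,0,0,0,0,-1,0,-0.003,0,0,0,0,-1,0,-0.002,0,0,0,0,-1,0,-0.002,0,0,0,0,-1,0,0,0,0,0,0,-1]';python3 -m pendant '[0,-0.002,0,0,0,0,-1,0,-0.002,0,0,0,0,-1,0,0,0,0,0,0,-1]'
```

```text
time: 33.92
tcp_pos: [431.6, 27.2, 25.0]
orientation: [0.0, 1.0, 0.002, 0.002]
force: [2.1, 3.9, 0.6]
gripper_width: 0.1
grasp_force: 2.3
time: 34.17
tcp_pos: [431.9, 26.9, 25.1]
orientation: [-0.001, 1.0, 0.006, 0.002]
force: [2.3, 16.1, -1.3]
gripper_width: -0.1
grasp_force: 7.8
```

```bash
python3 -m pendant '[0,0.008,0.01,0,0,0,-1, 0,0,0.03,0,0,0,-1, 0,0,0.035,0,0,0,-1, 0,0,0.035,0,0,0,-1, 0,0,0.035,0,0,0,-1, 0,0,0.035,0,0,0,-1, 0,0,0.035,0,0,0,-1, 0,0.015,0.035,0,0,0,-1, 0,0.03,0.01,0,0,0,-1,0,0.025,0,0,0,0,-1,0,0,0,0,0,0,-1,0,0,0,0,0,0,-1]'; python3 - <<'E'
from h import *
st=read_state(); im=battens(42); print(st["tcp_pos"],st["qpos"]); cv2.imwrite("pics/w6.png",im[:,:,::-1])
print(proj("wrist",(430,180,209),st),proj("wrist",(385,180,209),st),proj("wrist",(475,180,209),st))
E
```

```text
time: 35.17
tcp_pos: [430.0, 100.7, 284.5]
orientation: [-0.001, 1.0, -0.0, 0.0]
force: [-0.5, 0.2, -0.4]
gripper_width: 0.5
grasp_force: 0.0
batten 580.6 273.1 size 33.4 141.7 long axis deg 179.4 px [454. 279.]
batten 572.0 184.0 size 87.5 124.1 long axis deg 0.1 px [383. 268.]
batten 570.2 352.0 size 103.0 123.9 long axis deg 0.0 px [510. 262.]
batten 504.9 -225.9 size 76.1 90.8 long axis deg 90.1 px [ 32. 216.]
batten 414.5 -208.6 size 33.5 69.9 long axis deg 90.1 px [ 40. 148.]
batten 433.8 2.2 size 29.2 107.3 long axis deg 179.8 px [230. 163.]
batten 430.3 -59.8 size 88.9 109.6 long axis deg 179.3 px [175. 160.]
batten 378.7 -188.4 size 41.2 109.5 long axis deg 89.4 px [ 53. 111.]
[429.98503312 100.74882574 284.46977884] [ 2.30769092e-01  1.06050791e-01 -2.15150398e-02  1.44279574e+00
 -8.92360820e-04  2.29107961e-01]
[434.74012642 215.13562177] [442.6061969  148.33344983] [427.7879374  274.17670547]
```

View pics/w6.png

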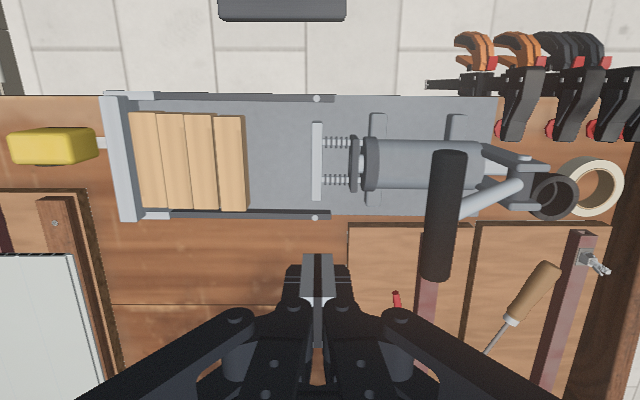

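The row of four battens is in the bed at px (130–246, 110–210). Battens 3 and 4 show a slight gap of about 2–3 mm at (216,160), so the last retreat probably dragged batten 4. I'll push again and retreat straight back.

```bash
python3 -m pendant '[0,-0.025,-0.005,0,0,0,-1, 0,-0.024,-0.02,0,0,0,-1, 0,0,-0.03,0,0,0,-1, 0,0,-0.03,0,0,0,-1, 0,0,-0.03,0,0,0,-1, 0,0,-0.03,0,0,0,-1, 0,0,-0.03,0,0,0,-1, 0,0,-0.03,0,0,0,-1, 0,0,-0.03,0,0,0,-1,0,0,-0.018,0,0,0,-1,0,0,-0.01,0,0,0,-1,0,0,0,0,0,0,-1]'; python3 -m pendant '[0,-0.006,0,0,0,0,-1, 0,-0.006,0,0,0,0,-1, 0,-0.004,0,0,0,0,-1, 0,-0.003,0,0,0,0,-1, 0,-0.002,0,0,0,0,-1, 0,-0.002,0,0,0,0,-1, 0,-0.002,0,0,0,0,-1,0,0,0,0,0,0,-1]'
```

```text
time: 36.22
tcp_pos: [427.0, 49.6, 18.5]
orientation: [0.001, 1.0, -0.001, -0.003]
force: [-0.5, 0.0, 1.0]
gripper_width: -0.2
grasp_force: 0.0
time: 36.88
tcp_pos: [431.2, 27.3, 21.9]
orientation: [0.0, 1.0, 0.002, 0.001]
force: [0.7, 4.8, 2.9]
gripper_width: -0.1
grasp_force: 2.5
```

```bash
python3 -m pendant '[0,-0.002,0,0,0,0,-1, 0,-0.002,0,0,0,0,-1, 0,0,0,0,0,0,-1, 0,0,0,0,0,0,-1, 0,0.002,0,0,0,0,-1, 0,0.002,0,0,0,0,-1,0,0.002,0,0,0,0,-1,0,0.004,0,0,0,0,-1,0,0.01,0,0,0,0,-1,0,0,0,0,0,0,-1]';python3 -m pendant '[0,0,0.03,0,0,0,-1, 0,0,0.035,0,0,0,-1, 0,0,0.035,0,0,0,-1, 0,0,0.035,0,0,0,-1, 0,0,0.035,0,0,0,-1, 0,0,0.035,0,0,0,-1, 0,0.015,0.035,0,0,0,-1, 0,0.025,0.02,0,0,0,-1,0,0.02,0,0,0,0,-1,0,0,0,0,0,0,-1,0,0,0,0,0,0,-1]'; python3 - <<'E'
from h import *
st=read_state(); im=battens(42); print(st["tcp_pos"]); crop(im,90,80,270,240,4,"pics/w7.png")
E
```

```text
time: 37.72
tcp_pos: [429.9, 43.2, 21.1]
orientation: [0.0, 1.0, 0.0, -0.0]
force: [-0.3, -0.8, 0.3]
gripper_width: 0.3
grasp_force: 0.0
time: 38.63
tcp_pos: [429.9, 102.7, 281.1]
orientation: [-0.001, 1.0, -0.0, -0.0]
force: [-0.6, -0.0, -0.2]
gripper_width: -0.1
grasp_force: 0.0
batten 570.4 183.2 size 85.9 121.6 long axis deg 0.1 px [383. 268.]
batten 570.3 352.0 size 103.0 124.6 long axis deg 180.0 px [511. 263.]
batten 504.2 -226.0 size 75.5 90.1 long axis deg 90.1 px [ 29. 218.]
batten 414.6 -208.9 size 33.3 70.1 long axis deg 90.1 px [ 36. 149.]
batten 431.9 -45.2 size 111.7 118.6 long axis deg 89.0 px [185. 161.]
batten 379.7 -185.9 size 40.8 104.5 long axis deg 90.1 px [ 52. 112.]
[429.89766515 102.65107323 281.08509504]
```

View pics/w7.png

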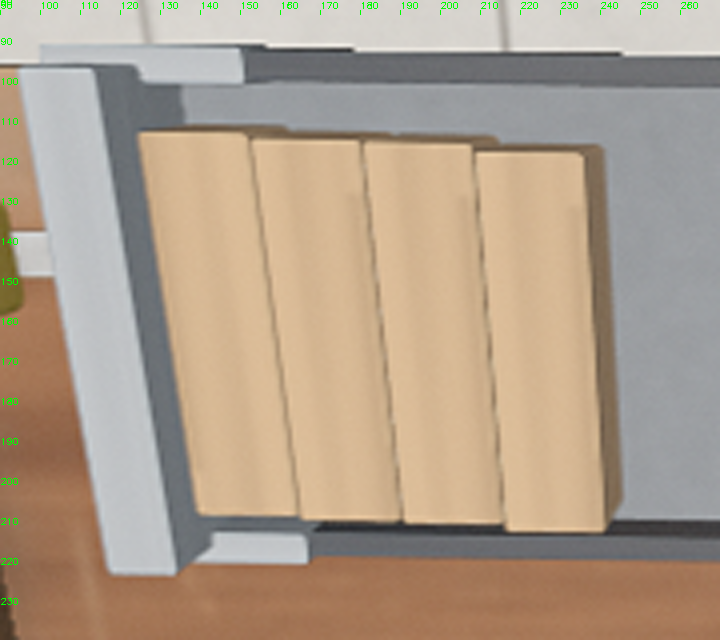

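```bash
python3 -m pendant '[0,0.02,0,0,0,0,-1, 0,0.03,0,0,0,0,-1, 0,0.03,-0.02,0,0,0,-1, 0,0,-0.02,0,0,0,-1, 0,0,-0.011,0,0,0,-1,0,0,0,0,0,0,-1, 0,-0.002,-0.006,0,0,0,-1,0,-0.004,-0.008,0,0,0,-1,0,0,0,0,0,0,-1]'
```

```text
time: 39.43
tcp_pos: [430.6, 174.1, 215.9]
orientation: [0.002, 1.0, -0.001, 0.001]
force: [0.4, -1.6, 3.7]
gripper_width: -0.0
grasp_force: 1.8
```

```bash
python3 -m pendant '[0,-0.005,-0.01,0,0,0,-1,0,-0.005,-0.01,0,0,0,-1,0,-0.005,-0.011,0,0,0,-1,0,-0.005,-0.011,0,0,0,-1,0,-0.003,-0.012,0,0,0,-1,0,-0.003,-0.012,0,0,0,-1,0,-0.001,-0.012,0,0,0,-1,0,-0.001,-0.012,0,0,0,-1,0,0,-0.008,0,0,0,-1,0,0,-0.004,0,0,0,-1,0,0,0,0,0,0,-1]'
```

```text
time: 40.35
tcp_pos: [430.1, 136.6, 113.5]
orientation: [0.005, 1.0, -0.012, 0.001]
force: [2.0, -29.9, 5.6]
gripper_width: 0.1
grasp_force: 12.2
```

```bash
python3 -m pendant '[0,-0.004,0,0,0,0,-1,0,-0.004,0,0,0,0,-1,0,0,0,0,0,0,-1]'; python3 - <<'E'
from h import *
im=camera("wrist"); cv2.imwrite("pics/w8.png",im[:,:,::-1])
E
```

```text
time: 40.6
tcp_pos: [430.3, 135.6, 114.9]
orientation: [0.003, 1.0, -0.003, 0.0]
force: [-1.3, -10.6, 6.2]
gripper_width: -0.0
grasp_force: 5.6
```

View pics/w8.png

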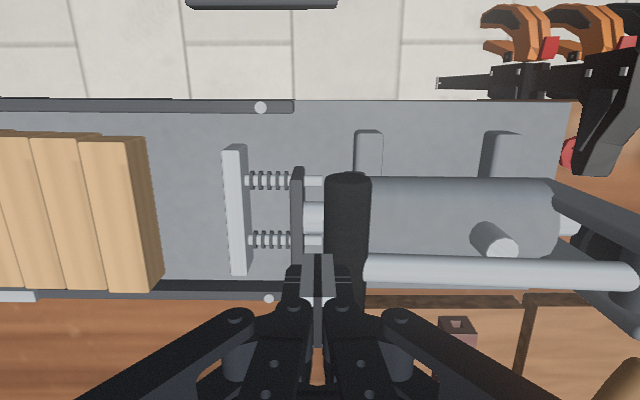

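The tip slid off to the fence side of the handle (handle at px 348, tool at 317, about 13 mm apart). The battens are unmoved. I'll back out and restart with the handle at y≈149 down and 184 up.

```bash
python3 -m pendant '[0,-0.006,0.004,0,0,0,-1,0,-0.006,0.01,0,0,0,-1,0,-0.006,0.02,0,0,0,-1,0,0,0.03,0,0,0,-1,0,0,0.03,0,0,0,-1,0,0,0.03,0,0,0,-1,0,0.02,0.01,0,0,0,-1,0,0.02,0,0,0,0,-1,0,0.015,0,0,0,0,-1,0,0,0,0,0,0,-1]'; python3 - <<'E'
from h import *
st=read_state(); im=camera("wrist"); hsv=cv2.cvtColor(im,cv2.COLOR_RGB2HSV)
m=(hsv[:,:,2]<60).astype(np.uint8); m[240:]=0
for c in cv2.findContours(m,cv2.RETR_EXTERNAL,cv2.CHAIN_APPROX_NONE)[0]:
    if cv2.contourArea(c)>800:
        r=cv2.minAreaRect(c); print(r, ray("wrist",*r[0],215,st).round(1),ray("wrist",*r[0],99,st).round(1))
E
```

```text
time: 41.48
tcp_pos: [430.7, 179.1, 249.5]
orientation: [-0.001, 1.0, 0.001, 0.001]
force: [0.4, -0.0, 0.1]
gripper_width: -0.1
grasp_force: 0.0
((326.5, 199.0), (80.0, 37.0), 90.0) [406.1 184.5 215. ] [444.3 188.2  99. ]
((602.5410766601562, 113.1082534790039), (40.03461456298828, 113.74968719482422), 16.12757682800293) [361.1 321.1 215. ] [369.7 414.7  99. ]
((557.4542236328125, 94.7880859375), (39.20941925048828, 95.7161636352539), 31.809389114379883) [352.5 296.7 215. ] [355.4 374.3  99. ]
((505.1951904296875, 86.13128662109375), (49.74726867675781, 106.82536315917969), 27.135141372680664) [348.5 270.5 215. ] [348.8 330.8  99. ]
```

```bash
python3 -m pendant '[0,0.008,-0.015,0,0,0,-1,0,0,-0.013,0,0,0,-1,0,0,0,0,0,0,-1,0,-0.009,-0.012,0,0,0,-1,0,-0.008,-0.012,0,0,0,-1,0,-0.006,-0.011,0,0,0,-1,0,-0.005,-0.011,0,0,0,-1,0,0,0,0,0,0,-1]'
```

```text
time: 42.2
tcp_pos: [430.0, 154.1, 174.6]
orientation: [0.002, 1.0, -0.002, 0.0]
force: [-2.5, -5.0, 8.3]
gripper_width: 0.1
grasp_force: 3.9
```

```bash
python3 -m pendant '[0,0.006,0,0,0,0,-1,0,0,0,0,0,0,-1]';python3 -m pendant '[0,-0.003,-0.012,0,0,0,-1,0,-0.002,-0.012,0,0,0,-1,0,0,0,0,0,0,-1]'
```

```text
time: 42.37
tcp_pos: [430.8, 161.4, 176.0]
orientation: [0.002, 1.0, -0.001, 0.001]
force: [-0.8, -4.2, 6.2]
gripper_width: 0.0
grasp_force: 3.2
time: 42.62
tcp_pos: [431.3, 155.5, 151.0]
orientation: [0.002, 1.0, -0.002, 0.001]
force: [0.8, -4.3, 8.4]
gripper_width: -0.1
grasp_force: 3.7
```

```bash
python3 -m pendant '[0,-0.001,-0.012,0,0,0,-1,0,0,-0.012,0,0,0,-1,0,0,-0.008,0,0,0,-1,0,0.001,-0.004,0,0,0,-1,0,0,0,0,0,0,-1]'; python3 -m pendant '[0,0,-0.004,0,0,0,-1,0,0,0,0,0,0,-1]'
```

```text
time: 43.03
tcp_pos: [431.8, 156.4, 115.7]
orientation: [0.002, 1.0, -0.001, 0.002]
force: [0.9, -4.3, 7.9]
gripper_width: -0.0
grasp_force: 3.4
time: 43.2
tcp_pos: [431.8, 156.4, 112.0]
orientation: [0.002, 1.0, -0.001, 0.002]
force: [0.7, -3.9, 8.1]
gripper_width: -0.2
grasp_force: 3.7
```

```bash
python3 -m pendant '[0,0,-0.003,0,0,0,-1,0,0,0,0,0,0,-1]'; python3 -m pendant '[0,0,0.012,0,0,0,-1,0,0.001,0.012,0,0,0,-1,0,0.002,0.012,0,0,0,-1,0,0.003,0.012,0,0,0,-1,0,0.004,0.012,0,0,0,-1,0,0.005,0.012,0,0,0,-1,0,0.007,0.012,0,0,0,-1,0,0.008,0.014,0,0,0,-1,0,0.005,0.014,0,0,0,-1,0,0,0.014,0,0,0,-1,0,0,0.01,0,0,0,-1,0,0,0,0,0,0,-1]'; python3 - <<'E'
from h import *
st=read_state(); im=camera("wrist"); hsv=cv2.cvtColor(im,cv2.COLOR_RGB2HSV)
m=(hsv[:,:,2]<60).astype(np.uint8); m[240:]=0
for c in cv2.findContours(m,cv2.RETR_EXTERNAL,cv2.CHAIN_APPROX_NONE)[0]:
    if cv2.contourArea(c)>800:
        r=cv2.minAreaRect(c); print(r, ray("wrist",*r[0],215,st).round(1)); break
print(st["tcp_pos"],proj("wrist",(430,94,44),st),proj("wrist",(430,74,44),st))
cv2.imwrite("pics/w9.png",im[:,:,::-1])
E
```

```text
time: 43.37
tcp_pos: [431.9, 156.5, 109.4]
orientation: [0.002, 1.0, -0.001, 0.002]
force: [-0.3, -4.2, 8.9]
gripper_width: 0.1
grasp_force: 4.2
time: 44.37
tcp_pos: [431.5, 193.0, 246.2]
orientation: [0.001, 1.0, 0.001, 0.002]
force: [0.6, -0.1, -0.2]
gripper_width: 0.0
grasp_force: 0.0
((301.5, 198.5), (81.0, 39.0), 90.0) [405.5 185.2 215. ]
[431.46748883 193.02249823 246.23193902] [218.96607464 168.81779008] [199.27771911 168.85952832]
```

View pics/w9.png

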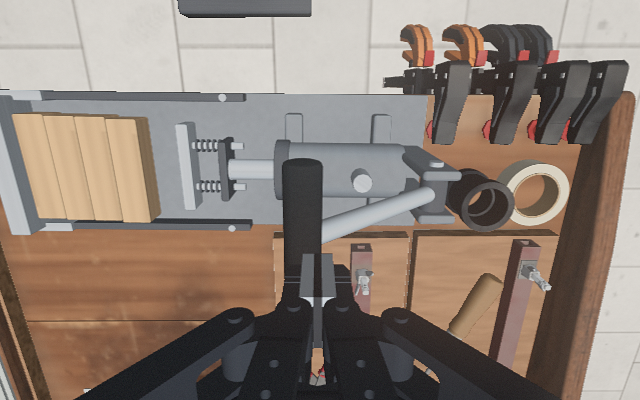

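Pad face is now at px ≈178, against 219 predicted at rest, so it has come about 42 mm. That means both strokes counted. The lever is up and the battens are in place. Three more strokes should give about 19 mm of squeeze.

```bash
python3 -m pendant '[0,0,-0.014,0,0,0,-1,0,0,-0.012,0,0,0,-1,0,-0.009,-0.012,0,0,0,-1,0,-0.008,-0.012,0,0,0,-1,0,-0.006,-0.011,0,0,0,-1,0,-0.005,-0.011,0,0,0,-1,0,-0.003,-0.012,0,0,0,-1,0,-0.002,-0.012,0,0,0,-1,0,-0.001,-0.012,0,0,0,-1,0,0,-0.012,0,0,0,-1,0,0,-0.009,0,0,0,-1,0,0,-0.007,0,0,0,-1]'; python3 -m pendant '[0,0,0,0,0,0,-1,0,0,0,0,0,0,-1]'; python3 -m pendant '[0,0,0.012,0,0,0,-1,0,0.001,0.012,0,0,0,-1,0,0.002,0.012,0,0,0,-1,0,0.003,0.012,0,0,0,-1,0,0.004,0.012,0,0,0,-1,0,0.005,0.012,0,0,0,-1,0,0.006,0.012,0,0,0,-1,0,0.008,0.014,0,0,0,-1,0,0.005,0.014,0,0,0,-1,0,0,0.014,0,0,0,-1,0,0,0.01,0,0,0,-1,0,0,0,0,0,0,-1]'
```

```text
time: 45.42
tcp_pos: [431.0, 157.5, 107.7]
orientation: [0.001, 1.0, -0.001, 0.001]
force: [-4.9, -5.5, 33.7]
gripper_width: -0.1
grasp_force: 17.3
time: 45.58
tcp_pos: [431.0, 157.5, 108.8]
orientation: [0.001, 1.0, -0.001, 0.001]
force: [-1.8, -4.6, 13.2]
gripper_width: 0.1
grasp_force: 6.6
time: 46.58
tcp_pos: [430.9, 193.1, 244.7]
orientation: [0.001, 1.0, 0.001, 0.001]
force: [1.0, -0.4, 0.2]
gripper_width: -0.3
grasp_force: 0.0
```

```bash
python3 -m pendant '[0,0,-0.013,0,0,0,-1,0,0,-0.012,0,0,0,-1,0,-0.009,-0.012,0,0,0,-1,0,-0.008,-0.012,0,0,0,-1,0,-0.006,-0.011,0,0,0,-1,0,-0.005,-0.011,0,0,0,-1,0,-0.003,-0.012,0,0,0,-1,0,-0.002,-0.012,0,0,0,-1,0,-0.001,-0.012,0,0,0,-1,0,0,-0.012,0,0,0,-1,0,0,-0.009,0,0,0,-1,0,0,-0.006,0,0,0,-1]'; python3 -m pendant '[0,0,0,0,0,0,-1,0,0,0,0,0,0,-1]'; python3 -m pendant '[0,0,0.012,0,0,0,-1,0,0.001,0.012,0,0,0,-1,0,0.002,0.012,0,0,0,-1,0,0.003,0.012,0,0,0,-1,0,0.004,0.012,0,0,0,-1,0,0.005,0.012,0,0,0,-1,0,0.006,0.012,0,0,0,-1,0,0.008,0.014,0,0,0,-1,0,0.005,0.014,0,0,0,-1,0,0,0.014,0,0,0,-1,0,0,0.01,0,0,0,-1,0,0,0,0,0,0,-1]'; python3 - <<'E'
from h import *
st=read_state(); im=camera("wrist"); cv2.imwrite("pics/w10.png",im[:,:,::-1])
for y in (13,33,53): print(y,proj("wrist",(430,y,44),st).round(1))
# pad left edge on row 168: brightness profile
print(im[150,90:230].mean(1).astype(int).tolist())
E
```

```text
time: 47.58
tcp_pos: [430.7, 157.7, 108.9]
orientation: [0.001, 1.0, -0.001, 0.001]
force: [-0.4, -3.1, 14.4]
gripper_width: 0.3
grasp_force: 7.7
time: 47.75
tcp_pos: [430.7, 157.7, 109.4]
orientation: [0.001, 1.0, -0.001, 0.001]
force: [-0.2, -2.9, 8.4]
gripper_width: -0.0
grasp_force: 3.7
time: 48.75
tcp_pos: [430.7, 193.1, 246.1]
orientation: [0.001, 1.0, 0.0, 0.001]
force: [1.4, 1.1, -0.2]
gripper_width: 0.1
grasp_force: 0.0
13 [139.6 170.1]
33 [159.2 170.1]
53 [178.9 170. ]
[177, 178, 177, 178, 180, 179, 182, 183, 184, 185, 184, 181, 181, 179, 178, 174, 169, 171, 175, 167, 144, 180, 187, 187, 187, 187, 186, 184, 181, 180, 179, 177, 180, 179, 180, 181, 182, 182, 183, 183, 183, 182, 182, 180, 176, 173, 170, 173, 173, 180, 199, 201, 198, 198, 199, 198, 196, 196, 196, 197, 183, 117, 117, 115, 111, 112, 103, 104, 104, 96, 66, 55, 68, 86, 102, 83, 53, 63, 66, 86, 97, 71, 58, 65, 77, 100, 93, 102, 107, 107, 106, 107, 110, 109, 73, 60, 60, 62, 60, 57, 60, 58, 60, 79, 102, 104, 106, 127, 142, 142, 142, 140, 141, 141, 142, 140, 134, 152, 164, 161, 161, 162, 163, 163, 163, 161, 162, 160, 162, 160, 160, 161, 163, 161, 162, 161, 161, 160, 162, 161]
```

```bash
python3 -m pendant '[0,0,-0.013,0,0,0,-1,0,0,-0.012,0,0,0,-1,0,-0.009,-0.012,0,0,0,-1,0,-0.008,-0.012,0,0,0,-1,0,-0.006,-0.011,0,0,0,-1,0,-0.005,-0.011,0,0,0,-1,0,-0.003,-0.012,0,0,0,-1,0,-0.002,-0.012,0,0,0,-1,0,-0.001,-0.012,0,0,0,-1,0,0,-0.012,0,0,0,-1,0,0,-0.009,0,0,0,-1,0,0,-0.006,0,0,0,-1]'; python3 -m pendant '[0,0,0,0,0,0,-1,0,0,-0.001,0,0,0,-1]'; python3 -m pendant '[0,0,0.013,0,0,0,-1,0,0.001,0.012,0,0,0,-1,0,0.002,0.012,0,0,0,-1,0,0.003,0.012,0,0,0,-1,0,0.004,0.012,0,0,0,-1,0,0.005,0.012,0,0,0,-1,0,0.006,0.012,0,0,0,-1,0,0.008,0.014,0,0,0,-1,0,0.005,0.014,0,0,0,-1,0,0,0.014,0,0,0,-1,0,0,0.01,0,0,0,-1,0,0,0,0,0,0,-1]'; python3 - <<'E'
from h import *
st=read_state(); im=camera("wrist"); cv2.imwrite("pics/w11.png",im[:,:,::-1])
E
```

```text
time: 49.8
tcp_pos: [430.6, 157.0, 110.7]
orientation: [0.001, 1.0, -0.002, 0.001]
force: [0.0, -5.6, 10.5]
gripper_width: 0.2
grasp_force: 5.4
time: 49.97
tcp_pos: [430.6, 157.1, 110.1]
orientation: [0.001, 1.0, -0.002, 0.001]
force: [-0.2, -4.8, 10.1]
gripper_width: -0.2
grasp_force: 5.1
time: 50.97
tcp_pos: [430.6, 193.1, 247.7]
orientation: [0.001, 1.0, 0.0, 0.001]
force: [0.5, -0.0, -0.2]
gripper_width: -0.2
grasp_force: 0.0
```

View pics/w11.png

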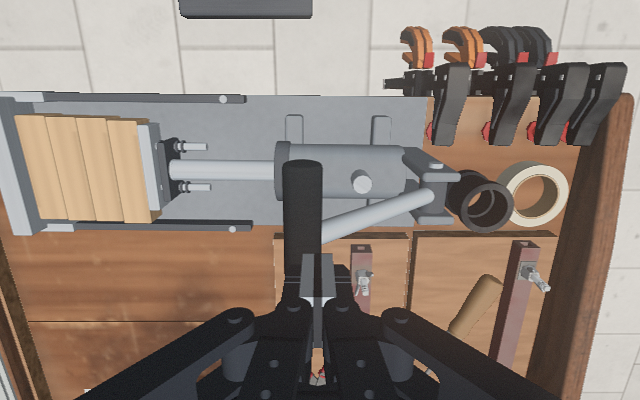

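Pad at px 139–160 bears on the battens. Its springs are plainly compressed and the guide rods stand out behind at (175–210, 147/187). The lever is up and the row is closed. I'll lift clear and take one last look at the whole bench.

```bash
python3 -m pendant '[0,0,0.03,0,0,0,-1,0,0.02,0.03,0,0,0,-1,0,0.03,0.02,0,0,0,-1,0,0.03,0,0,0,0,-1,0,0,0,0,0,0,-1,0,0,0,0,0,0,-1]'; python3 - <<'E'
from h import *
cv2.imwrite("pics/s12.png",cv2.resize(camera("side")[100:380,140:460],None,fx=2,fy=2)[:,:,::-1])
E
```

```text
time: 51.52
tcp_pos: [429.6, 273.7, 324.9]
orientation: [-0.0, 1.0, -0.001, -0.001]
force: [-0.7, 0.1, -0.9]
gripper_width: -0.1
grasp_force: 0.0
```

View pics/s12.png

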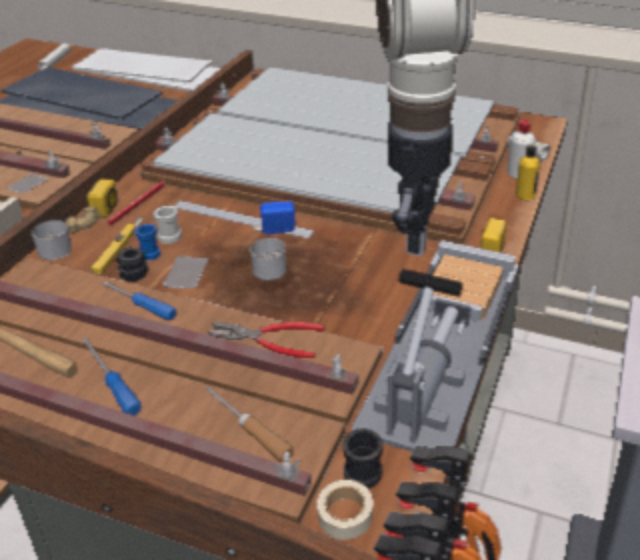

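The side view shows everything in order: the tape measure stands upright at (494,235), the battens are clamped at (467,280), the lever is up and the other things are where they were. Handing in.

```bash
python3 -c "from bench import close_job; print(close_job())"
```

```text
the job is handed in; nothing more can be done
None
```

I handed the job in: all four battens lie flush to the fence and each other, clamped by five full lever strokes with the pad squeezed back about 20 mm; the lever is up, the tape measure stands upright on the bare bench, and the other things are where they were (all judged from camera pictures; close_job returned no verdict).

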